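# Square the filter holder into the corner stop

## Robot

A 6-joint arm with a two-finger parallel gripper is mounted at the origin on the work surface. World frame = base frame: x ahead of the robot, y to its left, z up, the work surface at z = 0. Lengths are in mm, angles in rad, forces in N, time in s.
With the tool pointing down it reaches from about 350 to 875 mm from the base axis. Payload 4.2 kg.
Tool frame: the origin (TCP) lies at the very end of the fingers, on their centre line; the grasp point (between the pads) lies 19 mm behind it; z points along the fingers, y is the line along which they close (so a half turn about z gives the same grasp; the last joint's range is limited). The gripper opens to 85 mm and grips with 20 to 120 N. Pads are 22 mm wide; open, the fingers measure 114 mm over their backs; the gripper's body (76 mm by 85 mm) begins 54 mm behind the grasp point. The pads swing forward as they close: fully open they stand 13 mm farther back than shut.
Start: joints at [-1.082, 0.385, 0.008, 0, -1.194, -0.259], TCP at [142.382, -608.545, 231.312] pointing down, gripper open.
Joint ranges: [-3.14, 3.14], [-1.21, 2.06], [-1.07, 1.41], [-3.16, 2.05], [-2.99, -0.16], [-3.1, 3.1]. Speed limits (rad/s): [2.79, 2.79, 3.14, 3.14, 3.14, 3.14].

## Interface

Orientations are given as a rotation vector (axis times angle).
In Python, from plant import r gives the robot as it stands.
- The arm moves only by the shell command python3 -m creep 'ROWS' [FORCE]. ROWS is JSON, one flat list of numbers, 5 for each row, row after row: the opening, from -1 (shut) to 1 (fully open), then the shift along the tool's x, y, z each as a share of 500 mm, from -1 to 1, then the turn about the tool's z as a share of 90 degrees, from -1 to 1. In form: [jaw, x, y, z, turn, jaw, x, y, z, turn, ...]. A call has 1 to 8 rows; each row is the pose to reach, as a shift and turn from the pose commanded when the call began, along the tool's axes at that moment; what a row does not reach only later rows make up. A row lasts 1/10 s, in which the tool goes at most 50 mm and 8.59 degrees, less where a joint would pass 70% of its speed; a pose out of reach is approached as far as the arm can. A call with a number of a shift or a turn outside -1 to 1 is refused whole. A call with a gripper value outside its range is refused whole. The fingers move at their own pace and stop on an object; FORCE is the grip in N (left out, the last holds). Time passes only in rows, so rows that repeat a pose let the fingers close. It gives the time, the measured TCP pose, the force, the opening and the grip force at its end, in the units of the state.
- r.read_state(): the state, without advancing time (a new reading comes with each control period).
- r.get_image(name): name is "scene" or "side" or "wrist"; returns (picture, depth): 400x640x3 uint8, red, green, blue; 400x640 float32, mm along the optical axis (not along the pixel's ray), 0 where there is no reading.
- r.camera_model(name): a dict with "intrinsics" (3x3 intrinsics, pixels), "rvec" (rotation vector, rad) and "tvec" (3), from world to camera coordinates, as OpenCV has them; the wrist camera has in their place "tool_from_camera" (4x4, takes a point from camera to tool coordinates, whose origin is the TCP and whose axes are the flange's). Camera axes: x right, y down, z forward; pixel columns grow to the right and rows downward; lengths in mm; the calibration is good to about 2 mm. A picture is of the moment at which its call begins: read the wrist's pose just before it. camera_model takes no time and is no camera call.
- r.job_done(): hands the job in; it is judged then, once.
Trained networks look in the newest picture that a camera, given by its name, has taken for a name from the list of things; names that differ only in an ending like _2 or _b are one class to them, and where a whole thing is asked for, a point or a joint stands for the part that bears it (a point fixed in the world has none). Each returns a list of dicts, best first, with "score" (0 to 1); they miss things now and then, are a little off and sometimes report something else, mostly with a low value. They report only what shows in the picture. A call takes as long as a camera call.
- r.look_for(camera, label): "rect" ([centre column, centre row, width, height] in pixels, round what is visible of it).
The state is a dict: "clock": time; "qpos": joint angles; "dq": joint speeds; "effort": joint torques, N m; "eef_pos": TCP position; "ee_rot": TCP orientation; "force": force on the tool from outside, world axes, zero at the start; "moment": the same for the moment, N m; "grip_width": finger opening in mm; "grasp_force": force on a finger pad.
Only numpy, scipy, OpenCV 4.12 (cv2) and the standard library are available. Lean on these libraries where they do the work, as an engineer would, in place of code of your own. Each camera call takes 0.05 s, during which the arm holds its last target. There are 200 camera calls.

## Task

Push the green filter holder across the counter, without lifting or tipping it, into the white corner stop, so that its long side lies flush against the long bar and its end flush against the short bar. Leave the suction tip, the speculum and the two corner guards where they lie, and finish with the hand clear of everything.

Things in the scene. Friction and masses are not known exactly. Their poses are not given: they have to be found in the camera images.
- holder: Container filter holder: flat rectangular green plastic plate, 95 mm (its x) by 125 mm (its y), 26 mm high, shallow 4 mm rim round the top and a low central boss; 0.2 to 0.42 kg, loose, slides on the counter. Origin at the centre of its underside, z up. Its two long sides are alike, so are its two ends: either way round is good. Starts up to 0.45 rad from square with the stop, clear of both bars.
- stop: White plastic L-shaped corner stop, fixed to the counter; bars 14 mm thick, 18 mm high. Origin: inner corner, on the counter. x points away from the robot (within 0.25 rad), y to its left. Long bar: inner face x = 0, y from +14 to -210 mm. Short bar: inner face y = 0, x from 0 to -110 mm. Fully home, the holder's origin is at x = -47.5, y = -62.5 mm in this frame, axes parallel.
- suction_tip: Bystander: chrome suction tip, a thin bent tube 210 mm long, 12 mm high, lying loose beyond the long bar. Origin on the counter near its middle; x along the tube.
- speculum: Bystander: polished steel speculum, 185 mm long, 76 mm wide, 38 mm high, lying loose near the stop, to the left of the short bar. Origin on the counter at its hinge block, x towards the blades.
- guard0: Bystander: brushed aluminium tray corner guard (three thin plates meeting in a corner), 45 mm cube, standing loose to the right of the work. Origin at the centre of its underside.
- guard1: Bystander: second such corner guard, 45 mm cube, standing loose to the left of the stop, past the speculum. Origin at the centre of its underside.

How it is judged (in metres and radians):
At the end, for the whole second after the job is handed in: The holder lies flat and at rest in the corner, within 4 mm of both bars and within 0.05 rad (3 degrees) of square; the four bystanders are within 20 mm of where they were (x of holder in the frame of stop between -0.0515 and -0.0445 m and y of holder in the frame of stop between -0.0665 and -0.0595 m and angle between the y axis of holder and the y axis of stop, either way round below 0.05 rad and height (world z) of holder below 0.003 m and angle between holder's own z axis and vertical below 0.03 rad and linear speed of holder below 0.01 m/s and distance of each of suction_tip, speculum, guard0, guard1 from where it was at the start of the episode below 0.02 m); the robot touches nothing.
It fails at once if the holder is lifted (its underside centre more than 8 mm off the counter) (height (world z) of holder above 0.008 m).
It fails at once if the holder is tipped by more than 0.15 rad (angle between holder's own z axis and vertical above 0.15 rad).
It fails at once if a bystander is moved more than 20 mm (distance of any of suction_tip, speculum, guard0, guard1 from where it was at the start of the episode above 0.02 m).
It also fails if it takes over 45 s, if anything falls off the work surface, if the arm or the gripper's body presses on something with over 40 N, if the wrist force passes 120 N, or if a joint passes its speed limit or range.

## Working session

There is one attempt and no reset: what is moved stays moved. The work goes in short steps, Python scripts to look and compute and a shell command to move; the robot and the scene stay as the last step left them, time stands still between calls to the robot, and variables do not carry over. Pictures are saved under pics/ and viewed, at most 10 in all, crops included, and the job is handed in when it is done.

```bash
mkdir -p pics
cat > h.py <<'E'
import numpy as np, cv2
from plant import r
def cloud(name):
    s=r.read_state(); im,d=r.get_image(name); m=r.camera_model(name); K=np.array(m["intrinsics"])
    v,u=np.mgrid[:400,:640]; P=np.stack([(u-K[0,2])/K[0,0]*d,(v-K[1,2])/K[1,1]*d,d],-1)
    if "rvec" in m:
        R=cv2.Rodrigues(np.array(m["rvec"],float))[0]; W=(P-np.array(m["tvec"]).ravel())@R
    else:
        T=np.array(m["tool_from_camera"]); R=cv2.Rodrigues(np.array(s["ee_rot"],float))[0]
        W=(P@T[:3,:3].T+T[:3,3])@R.T+np.array(s["eef_pos"])
    W[d==0]=np.nan
    return im,W
E
python3 - <<'E'
from h import *
s=r.read_state(); print(s["eef_pos"],s["ee_rot"],s["clock"])
print(cv2.Rodrigues(np.array(s["ee_rot"],float))[0].round(3))
for n in ["scene","side"]:
    im,W=cloud(n); cv2.imwrite(f"pics/{n}0.png",im[:,:,::-1]); np.savez(f"{n}0.npz",im=im,W=W)
    for l in ["holder","stop","suction_tip","speculum","guard0"]:
        for o in r.look_for(n,l)[:3]:
            c,w=map(int,o["rect"][:2]); print(n,l,round(o["score"],2),np.round(o["rect"]),W[min(w,399),min(c,639)].round())
E
```

```text
[ 142.24421933 -607.98410205  230.18651042] [ 0.35984547 -3.12055505 -0.00351318] 0.0
[[-0.974 -0.228 -0.001]
 [-0.228  0.974  0.002]
 [ 0.     0.002 -1.   ]]
scene holder 0.86 [302. 161.  64.  55.] [ 571. -122.   26.]
scene stop 0.71 [238. 126.  24.  20.] [ 566. -319.   24.]
scene stop 0.56 [313. 218. 118.  55.] [680. -13.  18.]
scene speculum 0.77 [408. 238.  65.  70.] [616. 175.  30.]
scene guard0 0.97 [447. 263.  32.  27.] [603. 263.   1.]
scene guard0 0.59 [237. 124.  25.  22.] [ 568. -320.   28.]
side holder 0.78 [350. 191.  57.  35.] [ 558. -110.   23.]
side stop 0.95 [305. 206.  55.  49.] [660. -51.  -2.]
side stop 0.25 [352. 193.  51.  35.] [ 552. -106.   23.]
side suction_tip 0.5 [267. 207.  13.  53.] [748. -11.   8.]
side speculum 0.79 [302. 258.  84.  32.] [601. 197.  26.]
side guard0 0.62 [366. 158.  15.  19.] [ 553. -312.   28.]
side guard0 0.55 [285. 278.  27.  36.] [621. 243.   6.]
```

Run:
```python
from h import *
z=np.load("scene0.npz"); im=z["im"]
cv2.imwrite("pics/a.png",cv2.resize(im[90:300,200:480,::-1],(784,588),interpolation=cv2.INTER_CUBIC))
for n in ["scene","side"]:
    z=np.load(n+"0.npz"); im=z["im"].astype(int);W=z["W"]
    g=(im[...,1]>im[...,0]+25)&(im[...,1]>im[...,2]+10)&(W[...,2]>18)&(W[...,2]<40)&(W[...,0]>350)&(W[...,0]<800)
    nn,lab,st,_=cv2.connectedComponentsWithStats(g.astype(np.uint8)); g=lab==1+st[1:,4].argmax()
    P=W[g]; print(n,g.sum(),np.nanmedian(P[:,2]),cv2.minAreaRect(P[:,:2].astype(np.float32)))
    w=(im.min(-1)>150)&(np.ptp(im,axis=-1)<30)&(W[...,2]>11)&(W[...,2]<24)&(W[...,0]>540)&(W[...,0]<760)&(abs(W[...,1])<170)
    nn,lab,st,_=cv2.connectedComponentsWithStats(w.astype(np.uint8)); print(st[1:][st[1:,4]>30])
    P=W[lab==1+st[1:,4].argmax()]; print(len(P),np.nanmedian(P[:,2]),cv2.minAreaRect(P[:,:2].astype(np.float32)))
    H=cv2.convexHull(P[:,:2].astype(np.float32)); print(cv2.approxPolyDP(H,6,True)[:,0].round())
```

```text
scene 1457 22.255711242504315 ((556.4710693359375, -127.38858032226562), (126.2947006225586, 96.8505630493164), 79.9530258178711)
[]Traceback (most recent call last):
  File "<stdin>", line 11, in <module>
ValueError: attempt to get argmax of an empty sequence
```

View pics/a.png

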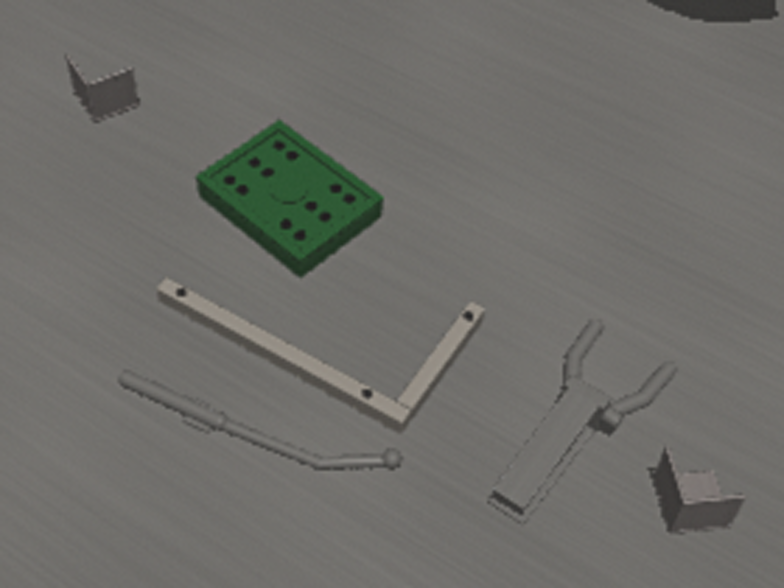

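The crop shows the green holder around crop (290,195). The white L has its long bar from crop (160,290) to (405,415) and its short bar running to (475,310). The suction tip lies beyond the long bar, the speculum is at (580,420), and the guards are at (100,90) and (695,500).

Run:
```python
from h import *
for n in ["scene","side"]:
    z=np.load(n+"0.npz"); im=z["im"].astype(int);W=z["W"]
    g=(im[...,1]>im[...,0]+25)&(im[...,1]>im[...,2]+10)&(W[...,2]>18)&(W[...,2]<40)&(W[...,0]>350)&(W[...,0]<800)
    nn,lab,st,_=cv2.connectedComponentsWithStats(g.astype(np.uint8)); g=lab==1+st[1:,4].argmax()
    P=W[g]; print(n,g.sum(),np.nanmedian(P[:,2]),cv2.minAreaRect(P[:,:2].astype(np.float32)))
    print("bg",np.median(im[150:280,220:440].reshape(-1,3),axis=0), "barpix",im[203,278-12:282-0:2] if n=="scene" else im[200:210:2,300])
    w=(im.min(-1)>115)&(W[...,2]>11)&(W[...,2]<24)&(W[...,0]>540)&(W[...,0]<760)&(W[...,1]>-190)&(W[...,1]<150)
    nn,lab,st,_=cv2.connectedComponentsWithStats(w.astype(np.uint8),connectivity=8); print(st[1:][st[1:,4]>30])
    if nn<2: continue
    P=W[lab==1+st[1:,4].argmax()]; print(len(P),np.nanmedian(P[:,2]),cv2.minAreaRect(P[:,:2].astype(np.float32)))
    H=cv2.convexHull(P[:,:2].astype(np.float32)); print(cv2.approxPolyDP(H,6,True)[:,0].round())
```

```text
scene 1457 22.255711242504315 ((556.4710693359375, -127.38858032226562), (126.2947006225586, 96.8505630493164), 79.9530258178711)
bg [113. 112. 108.] barpix [[114 113 109]
 [ 86  83  78]
 [ 83  80  75]
 [ 83  79  75]
 [107 103  96]
 [148 142 133]
 [150 144 135]
 [148 142 133]]
[[256 189 117  52 736]]
736 17.07863290376634 ((631.0745239257812, -43.805870056152344), (123.00652313232422, 224.00027465820312), 2.799189329147339)
[[ 694. -152.]
 [ 686.   69.]
 [ 566.   65.]
 [ 684. -152.]]
side 937 21.99039358056952 ((557.93408203125, -126.04676055908203), (127.83304595947266, 95.5379867553711), 79.97279357910156)
bg [149. 149. 144.] barpix [[104 104  98]
 [127 126 120]
 [146 147 140]
 [146 146 140]
 [150 150 144]]
[[280 180  54  51 514]]
514 16.667395349478483 ((633.370361328125, -42.96888732910156), (122.85407257080078, 231.22296142578125), 3.708704710006714)
[[ 695. -151.]
 [ 686.   72.]
 [ 568.   66.]
 [ 566.   50.]
 [ 685. -155.]]
```

```bash
cat >> h.py <<'E'
def holder(im,W):
    im=im.astype(int); g=(im[...,1]>im[...,0]+25)&(im[...,1]>im[...,2]+10)&(W[...,2]>18)&(W[...,2]<40)&(W[...,0]>350)&(W[...,0]<800)
    nn,lab,st,_=cv2.connectedComponentsWithStats(g.astype(np.uint8)); P=W[lab==1+st[1:,4].argmax()]
    return cv2.minAreaRect(P[:,:2].astype(np.float32))
def go(p,theta):
    "row numbers for target p (mm), tool yaw theta (deg)"
    s=r.read_state(); R=cv2.Rodrigues(np.array(s["ee_rot"],float))[0]
    d=R.T@(np.array(p)-s["eef_pos"]); th=np.degrees(np.arctan2(-R[0,1],R[1,1]))
    print("shift",(d/500).round(4),"turn",round((th-theta)/90,4))
E
python3 - <<'E'
from h import *
from scipy.optimize import minimize
for n in ["scene","side"]:
    z=np.load(n+"0.npz"); im=z["im"].astype(int);W=z["W"]
    w=(im.min(-1)>115)&(W[...,2]>14)&(W[...,2]<24)&(W[...,0]>540)&(W[...,0]<760)&(W[...,1]>-190)&(W[...,1]<150)
    nn,lab,st,_=cv2.connectedComponentsWithStats(w.astype(np.uint8)); P=W[lab==1+st[1:,4].argmax()][:,:2]
    L=P[(P[:,0]>660)&(P[:,1]<40)]; S=P[(P[:,0]<655)]
    def fit(Q):
        f=cv2.fitLine(Q.astype(np.float32),cv2.DIST_HUBER,0,.01,.01).ravel(); a=Q-f[2:]; q=a@np.array([-f[1],f[0]]); return f.round(3),np.percentile(q,[2,98]).round(1)
    fl,ql=fit(L); fs,qs=fit(S); print(n,len(L),fl,ql,len(S),fs,qs)
    x=np.linalg.solve(np.c_[fl[:2],-fs[:2]],fs[2:]-fl[2:]); c=fl[2:]+x[0]*fl[:2]; print("centreline corner",c,"inner",c-[6.7,7.3],"yaw",np.degrees(np.arctan2(-fl[0],fl[1])),np.degrees(np.arctan2(fs[1],fs[0])))
go([470,-125,230],2.5)
E
```

```text
scene 416 [ 4.10000e-02 -9.99000e-01  6.85776e+02 -5.40640e+01] [-6.8  6.3] 193 [9.99000e-01 3.90000e-02 6.13665e+02 6.07320e+01] [-6.  6.]
centreline corner [680.95685   63.359005] inner [674.25684814  56.05900497] yaw -177.64984 2.2356367
side 216 [ 3.8000e-02 -9.9900e-01  6.8591e+02 -5.0788e+01] [-5.9  7.2] 155 [9.98000e-01 6.60000e-02 6.10166e+02 6.22410e+01] [-11.4   6.8]
centreline corner [681.4313   66.95393] inner [674.73127441  59.65393372] yaw -177.82162 3.7835898
shift [-0.8583  0.7924  0.0027] turn 0.1185
```

```bash
python3 -m creep '[0,-0.858,0.792,0,0.118,0,-0.858,0.792,0,0.118,0,-0.858,0.792,0,0.118,0,-0.858,0.792,0,0.118,0,-0.858,0.792,0,0.118,0,-0.858,0.792,0,0.118,0,-0.858,0.792,0,0.118,0,-0.858,0.792,0,0.118]' 40; python3 -c "
from h import *
go([470,-125,5],2.3)"
```

```text
clock: 1.4
eef_pos: [366.8, -276.9, 231.8]
ee_rot: [-0.07, 3.14, -0.001]
force: [1.2, -0.9, -0.5]
grip_width: 42.4
grasp_force: 0.0
shift [-0.2192  0.2945  0.4537] turn 0.0028
```

```bash
python3 -m creep '[0,-0.219,0.294,0,0.002,0,-0.219,0.294,0,0.002,0,-0.219,0.294,0,0.002,0,-0.219,0.294,0,0.002,0,-0.219,0.294,0.36,0.002,0,-0.219,0.294,0.36,0.002,0,-0.219,0.294,0.36,0.002,0,-0.219,0.294,0.36,0.002]'; python3 -c "
from h import *
go([470,-125,5],2.3)
im,W=cloud('side'); cv2.imwrite('pics/b.png',cv2.resize(im[130:290,220:460,::-1],(780,520),interpolation=cv2.INTER_CUBIC)); print(holder(im,W))
m=(abs(W[...,0]-470)<30)&(abs(W[...,1]+125)<60)&(W[...,2]>12); print(np.percentile(W[m][:,2],[1,5,50]))"
```

```text
clock: 2.2
eef_pos: [466.9, -126.7, 48.4]
ee_rot: [0.065, -3.137, -0.0]
force: [-0.0, -0.1, 0.6]
grip_width: 43.0
grasp_force: 0.0
shift [-0.0067  0.0032  0.0867] turn 0.0006
((557.6360473632812, -126.96379089355469), (129.9177703857422, 95.39877319335938), 79.94886016845703)
[ 57.06975288  75.39115411 202.29233714]
```

View pics/b.png

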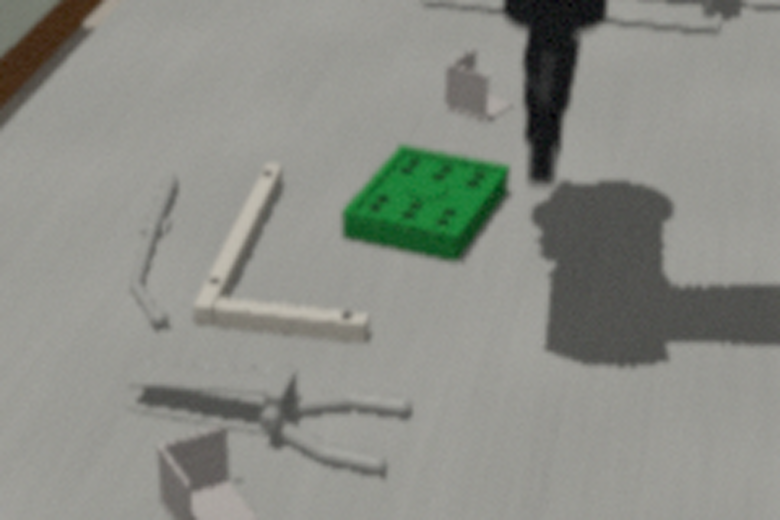

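Gripper hangs right behind the holder's near long side (fingers at crop ~(540,180), tips ~7 mm above TCP). I'll lower it and push ahead.

```bash
python3 -m creep '[0,-0.004,0.003,0.06,0,0,-0.004,0.003,0.09,0,0,-0.02,0.003,0.09,0,0,-0.04,0.003,0.09,0,0,-0.06,0.003,0.09,0,0,-0.08,0.003,0.09,0,0,-0.10,0.003,0.09,0,0,-0.12,0.003,0.09,0]'; python3 -c "
from h import *
for n in ['scene','side']: print(holder(*cloud(n)))"
```

```text
clock: 3.05
eef_pos: [529.6, -123.0, 6.8]
ee_rot: [-0.065, 3.141, -0.0]
force: [-1.7, -0.3, 0.9]
grip_width: 42.4
grasp_force: 0.9
((587.85791015625, -118.5851821899414), (126.61032104492188, 100.02704620361328), 88.89949798583984)
((591.5130615234375, -116.51065826416016), (97.42894744873047, 131.02267456054688), 0.8835905194282532)
```

```bash
python3 -m creep '[0,-0.015,0,0.005,0,0,-0.03,0,0.005,0,0,-0.045,0,0.005,0,0,-0.056,0,0.005,0,0,-0.064,0,0.005,0,0,-0.07,0,0.005,0,0,-0.072,0,0.005,0,0,-0.072,0,0.005,0]'; python3 -c "
from h import *
for n in ['scene','side']: print(holder(*cloud(n)))
s=r.read_state(); print(s['eef_pos'],s['force'])"
```

```text
clock: 3.95
eef_pos: [565.0, -121.4, 3.9]
ee_rot: [-0.065, 3.14, 0.0]
force: [-0.4, 0.4, 0.2]
grip_width: 42.7
grasp_force: 0.1
((623.5520629882812, -115.66478729248047), (97.0452651977539, 126.67361450195312), 2.774144411087036)
((624.5908203125, -113.64462280273438), (94.96527862548828, 129.718994140625), 1.8287441730499268)
[ 565.02135811 -121.44975258    4.03576491] [-0.19885909 -0.27354421  0.56768569]
```

```bash
python3 -m creep '[0,0.05,0,0,0,0,0.05,0,-0.1,0,0,0.05,0,-0.12,0.1,0,-0.03,-0.09,-0.12,0.19,0,-0.12,-0.18,-0.12,0.285,0,-0.125,-0.184,-0.12,0.38,0,-0.125,-0.184,-0.12,0.47,0,-0.125,-0.184,-0.12,0.56]'; python3 -c "
from h import *
go([627,-214,65],-87.7)
for n in ['scene','side']: print(holder(*cloud(n)))"
```

```text
clock: 4.85
eef_pos: [631.5, -211.8, 63.5]
ee_rot: [1.289, 2.864, 0.0]
force: [-0.2, 1.3, -0.1]
grip_width: 43.0
grasp_force: 0.0
shift [ 0.0026 -0.0097 -0.003 ] turn 0.4361
((649.7791748046875, -114.90966033935547), (126.76858520507812, 48.07527542114258), 89.4658203125)
((625.2892456054688, -115.31405639648438), (95.49700927734375, 132.6248779296875), 2.233813762664795)
```

```bash
python3 -m creep '[0,0,-0.008,0,0.095,0,0.002,-0.008,0,0.19,0,0.002,-0.008,0,0.285,0,0.002,-0.008,0,0.38,0,0.002,-0.008,0,0.436,0,0.002,-0.008,0.06,0.436,0,0.002,-0.008,0.12,0.436,0,0.002,-0.008,0.12,0.436]'; python3 -c "
from h import *
go([627,-212,4],-87.7)
print(holder(*cloud('side')),r.read_state()['eef_pos'])"
```

```text
clock: 5.75
eef_pos: [625.0, -212.1, 0.4]
ee_rot: [-2.162, -2.273, 0.005]
force: [0.6, -0.4, -0.7]
grip_width: 42.7
grasp_force: 0.0
shift [ 0.0001  0.0041 -0.0072] turn 0.0063
((625.557861328125, -116.69125366210938), (95.96125793457031, 133.94998168945312), 2.4662277698516846) [ 626.27610021 -212.51141849    2.61023199]
```

```bash
python3 -m creep '[0,0.03,0.003,-0.003,0,0,0.055,0.003,-0.003,0,0,0.08,0.003,-0.003,0,0,0.1,0.003,-0.003,0,0,0.12,0.003,-0.003,0,0,0.135,0.003,-0.003,0,0,0.145,0.003,-0.003,0,0,0.147,0.003,-0.003,0]'; python3 -c "
from h import *
print(holder(*cloud('side')),r.read_state()['eef_pos'])
im,W=cloud('scene'); print(holder(im,W)); cv2.imwrite('pics/c.png',cv2.resize(im[90:300,200:480,::-1],(784,588),interpolation=cv2.INTER_CUBIC))"
```

```text
clock: 6.6
eef_pos: [625.4, -143.0, 5.3]
ee_rot: [-2.154, -2.276, -0.013]
force: [0.5, -2.4, 0.6]
grip_width: 42.7
grasp_force: 1.2
((620.908447265625, -66.65872192382812), (95.3244857788086, 127.65484619140625), 3.136106252670288) [ 625.27844457 -143.03295953    5.1079567 ]
((643.4865112304688, -67.3096923828125), (49.19377517700195, 125.8681411743164), 2.310455799102783)
```

View pics/c.png

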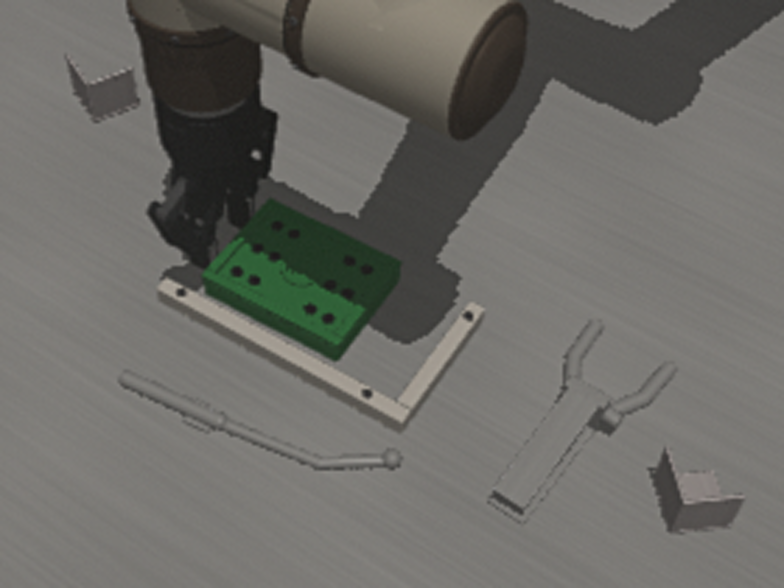

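The holder is square, sliding along the long bar with a small gap, with its leading end near crop (370,310). About 60 mm remains to the short bar.

```bash
python3 -m creep '[0,0.03,0,0,0,0,0.05,0,0,0,0,0.07,0,0,0,0,0.085,0,0,0,0,0.095,0,0,0,0,0.102,0,0,0,0,0.104,0,0,0,0,0.104,0,0,0]'; python3 -c "
from h import *
for n in ['side','scene']: print(holder(*cloud(n)),r.read_state()['eef_pos'])"
```

```text
clock: 7.5
eef_pos: [622.4, -102.0, 4.6]
ee_rot: [-2.118, -2.282, -0.046]
force: [-0.7, -0.2, -0.5]
grip_width: 42.8
grasp_force: 0.0
((616.7670288085938, -29.587783813476562), (95.11550903320312, 135.1163330078125), 4.588691234588623) [ 622.41465055 -102.07397063    4.56508085]
((639.24853515625, -26.03319549560547), (52.17756652832031, 125.87303924560547), 1.9530630111694336) [ 622.38992785 -102.15164751    4.57589691]
```

```bash
python3 -c "
from h import *
s=r.read_state(); print(np.round(s['qpos'],3)); R=cv2.Rodrigues(np.array(s['ee_rot'],float))[0]; print(R.round(3))"
```

```text
[ 0.073  0.629 -0.193 -0.06  -0.747 -3.096]
[[-0.074  0.997 -0.   ]
 [ 0.996  0.074  0.041]
 [ 0.041  0.003 -0.999]]
```

```bash
python3 -m creep '[0,-0.03,0,0,0,0,-0.03,0,-0.1,-0.09,0,-0.03,0,-0.12,-0.18,0,-0.03,-0.09,-0.12,-0.27,0,0.05,-0.163,-0.12,-0.36,0,0.14,-0.163,-0.12,-0.45,0,0.15,-0.163,-0.12,-0.54,0,0.15,-0.163,-0.12,-0.63]'; python3 -c "
from h import *
go([538,-28,65],2.3)
go([538,-28,4],2.3)
for n in ['side','scene']: print(holder(*cloud(n)),r.read_state()['eef_pos'])"
```

```text
clock: 8.4
eef_pos: [535.6, -35.2, 68.0]
ee_rot: [-0.772, -3.035, -0.062]
force: [0.3, -0.4, 0.5]
grip_width: 42.7
grasp_force: 0.0
shift [0.0025 0.0146 0.0066] turn -0.3431
shift [0.0002 0.0102 0.1285] turn -0.3431
((616.6502075195312, -25.367576599121094), (95.1209716796875, 129.6068115234375), 4.015529632568359) [535.70258925 -35.74832872  67.81349285]
((615.4755249023438, -28.007957458496094), (97.23957061767578, 125.43183135986328), 4.451910018920898) [535.75006635 -36.15871727  67.64448073]
```

```bash
python3 -m creep '[0,0.002,0.012,0,-0.09,0,0.002,0.012,0,-0.18,0,0.002,0.012,0,-0.27,0,0.002,0.012,0,-0.343,0,0.002,0.012,0,-0.343]'; python3 -c "
from h import *
go([538,-28,4],2.3)
s=r.read_state();print(cv2.Rodrigues(np.array(s['ee_rot'],float))[0].round(3),s['eef_pos'])"
```

```text
clock: 9.0
eef_pos: [537.7, -31.1, 67.5]
ee_rot: [-0.044, 3.14, 0.064]
force: [0.4, 0.1, -0.8]
grip_width: 42.8
grasp_force: 0.0
shift [-0.0007  0.001   0.1271] turn -0.0077
[[-1.    -0.028 -0.   ]
 [-0.028  0.999  0.041]
 [-0.001  0.041 -0.999]] [537.68876044 -31.08417249  67.45611693]
```

```bash
python3 -m creep '[0,0,0.001,0.08,-0.008,0,0,0.001,0.127,-0.008,0,-0.015,0.001,0.127,-0.008,0,-0.03,0.001,0.127,-0.008,0,-0.043,0.001,0.127,-0.008,0,-0.054,0.001,0.127,-0.008,0,-0.062,0.001,0.127,-0.008,0,-0.062,0.001,0.127,-0.008]'; python3 -c "
from h import *
for n in ['side','scene']: print(holder(*cloud(n)),r.read_state()['eef_pos'])
go([571,-28,4],2.3);print(r.read_state()['force'])"
```

```text
clock: 9.8
eef_pos: [569.6, -26.1, 4.9]
ee_rot: [-0.07, 3.137, 0.064]
force: [-1.0, -0.4, -0.2]
grip_width: 42.6
grasp_force: 0.0
((629.8785400390625, -27.685096740722656), (93.94798278808594, 131.10260009765625), 3.1765408515930176) [569.50543557 -26.06109869   4.73971723]
((628.64404296875, -27.798965454101562), (97.7515869140625, 125.11506652832031), 2.661236047744751) [569.26406872 -26.05864046   4.63795212]
shift [-0.0033 -0.0041  0.0011] turn 0.0029
[-0.64032772  1.03237201  0.22130749]
```

Close to the long bar; creep on until the force rises.

```bash
python3 -m creep '[0,-0.004,0,0,0,0,-0.006,0,0,0,0,-0.008,0,0,0,0,-0.008,0,0,0]';  python3 -m creep '[0,-0.002,0,0,0,0,-0.004,0,0,0,0,-0.004,0,0,0]'; python3 -c "
from h import *
for n in ['side','scene']: print(holder(*cloud(n)),r.read_state()['eef_pos'])"
```

```text
clock: 10.3
eef_pos: [570.7, -26.2, 3.9]
ee_rot: [0.069, -3.137, -0.064]
force: [-5.9, -0.1, 2.9]
grip_width: 42.9
grasp_force: 2.5
clock: 10.6
eef_pos: [570.7, -26.3, 3.6]
ee_rot: [0.069, -3.132, -0.063]
force: [-7.4, 0.1, 5.7]
grip_width: 42.9
grasp_force: 4.2
((630.6507568359375, -27.683395385742188), (93.82046508789062, 129.54783630371094), 3.0071747303009033) [570.66024479 -26.25535066   3.63588828]
((630.0204467773438, -28.057632446289062), (97.82965850830078, 125.08355712890625), 2.364793300628662) [570.65792667 -26.24433396   3.64054076]
```

```bash
python3 -m creep '[0,0.03,0,0,0,0,0.04,0,-0.1,0,0,0.04,0,-0.13,-0.09,0,-0.02,-0.08,-0.13,-0.18,0,-0.09,-0.15,-0.13,-0.27,0,-0.108,-0.19,-0.13,-0.36,0,-0.108,-0.19,-0.13,-0.45,0,-0.108,-0.19,-0.13,-0.54]' && python3 -m creep '[0,0,0,0,-0.09,0,0,0,0,-0.18,0,0,0,0,-0.27,0,0,0,0,-0.36,0,0,0,0,-0.45,0,0,0,0,-0.45]'; python3 -c "
from h import *
go([628,-121,4],92.3); s=r.read_state(); print(s['qpos'],cv2.Rodrigues(np.array(s['ee_rot'],float))[0].round(3))
for n in ['side','scene']: print(holder(*cloud(n)))"
```

```text
clock: 11.5
eef_pos: [633.9, -122.0, 64.9]
ee_rot: [-1.354, 2.813, 0.056]
force: [-0.6, 0.1, 0.3]
grip_width: 42.8
grasp_force: 0.0
clock: 12.1
eef_pos: [633.5, -121.0, 65.4]
ee_rot: [-2.232, 2.168, 0.042]
force: [0.7, 0.2, -0.1]
grip_width: 42.3
grasp_force: 0.0
shift [0.0047 0.0113 0.1227] turn -0.0071
[ 0.04213033  0.5709966  -0.11306949 -0.05232592 -0.88429215  0.01998546] [[ 0.029 -1.     0.001]
 [-0.999 -0.029  0.041]
 [-0.04  -0.003 -0.999]]
((630.3872680664062, -27.714706420898438), (94.3823013305664, 129.38299560546875), 3.3198111057281494)
((648.1854858398438, -27.029888153076172), (62.2902946472168, 126.13008117675781), 0.7844032645225525)
```

```bash
python3 -m creep '[0,0.004,0.011,0.08,-0.007,0,0.004,0.011,0.122,-0.007,0,-0.015,0.011,0.122,-0.007,0,-0.03,0.011,0.122,-0.007,0,-0.045,0.011,0.122,-0.007,0,-0.056,0.011,0.122,-0.007,0,-0.064,0.011,0.122,-0.007,0,-0.068,0.011,0.122,-0.007]' && python3 -m creep '[0,-0.003,0,0,0,0,-0.003,0,0,0]'; python3 -c "
from h import *
print(r.read_state()['eef_pos'])
for n in ['side','scene']: print(holder(*cloud(n)))"
```

```text
clock: 13.0
eef_pos: [627.2, -84.3, 7.1]
ee_rot: [-2.244, 2.154, 0.041]
force: [-0.0, -2.4, 2.1]
grip_width: 42.6
grasp_force: 1.2
clock: 13.2
eef_pos: [626.7, -83.1, 6.3]
ee_rot: [-2.243, 2.156, 0.043]
force: [0.1, -0.3, 1.1]
grip_width: 42.9
grasp_force: 0.4
[626.65876161 -83.10774185   6.33143611]
((629.7422485351562, -8.347671508789062), (95.01643371582031, 131.16514587402344), 1.930822491645813)
((645.1594848632812, -7.538612365722656), (64.06524658203125, 125.7509765625), 1.9976643323898315)
```

```bash
python3 -m creep '[0,-0.002,0,0,0,0,-0.004,0,0,0,0,-0.006,0,0,0,0,-0.006,0,0,0]';  python3 -m creep '[0,-0.002,0,0,0,0,-0.004,0,0,0,0,-0.004,0,0,0]'; python3 -c "
from h import *
print(r.read_state()['eef_pos'])
for n in ['side','scene']: print(holder(*cloud(n)))"
```

```text
clock: 13.7
eef_pos: [626.1, -82.7, 5.8]
ee_rot: [-2.245, 2.158, 0.042]
force: [1.2, -10.3, -1.0]
grip_width: 42.4
grasp_force: 5.0
clock: 14.0
eef_pos: [626.1, -82.5, 6.0]
ee_rot: [-2.246, 2.159, 0.04]
force: [2.5, -17.0, -1.5]
grip_width: 42.6
grasp_force: 8.3
[626.05588556 -82.54817439   6.03091269]
((629.8859252929688, -8.12249755859375), (95.29308319091797, 129.4464874267578), 2.1823909282684326)
((645.1282958984375, -7.5337677001953125), (64.61184692382812, 125.9428939819336), 2.3966615200042725)
```

```bash
python3 -m creep '[0,0.03,0,0,0,0,0.05,0,0,0,0,0.05,0,-0.1,0,0,0.06,0.02,-0.2,0,0,0.12,0.1,-0.28,0,0,0.2,0.18,-0.3,0,0,0.28,0.25,-0.3,0,0,0.3,0.28,-0.3,0]'; python3 -c "
from h import *
z=np.load('scene0.npz')
for n in ['side','scene']:
    im,W=cloud(n); h=holder(im,W); print(h)
    a=np.radians(2.3); R=np.array([[np.cos(a),-np.sin(a)],[np.sin(a),np.cos(a)]]); print('in stop frame',(np.array(h[0])-[674.3,57])@R)
    for l in ['guard0','speculum','suction_tip']: print(l,[(np.round(o['rect']),round(o['score'],2)) for o in r.look_for(n,l)[:2]])
cv2.imwrite('pics/d.png',cv2.resize(im[90:300,200:480,::-1],(784,588),interpolation=cv2.INTER_CUBIC))"
```

```text
clock: 14.9
eef_pos: [490.9, -240.8, 150.5]
ee_rot: [-2.243, 2.155, 0.043]
force: [0.7, -0.3, -0.3]
grip_width: 42.8
grasp_force: 0.0
((629.580810546875, -8.124313354492188), (94.6832504272461, 129.6011505126953), 1.9226473569869995)
in stop frame [-47.29671889 -63.27718766]
guard0 [(array([286., 281.,  32.,  37.]), 0.89), (array([363., 155.,  17.,  20.]), 0.49)]
speculum [(array([302., 258.,  87.,  32.]), 0.89)]
suction_tip [(array([266., 208.,  17.,  50.]), 0.53)]
((628.6470947265625, -8.283256530761719), (98.2241439819336, 124.83954620361328), 2.4301257133483887)
in stop frame [-48.23606118 -63.3985311 ]
guard0 [(array([449., 265.,  32.,  27.]), 0.87), (array([238., 124.,  22.,  22.]), 0.85)]
speculum [(array([411., 239.,  63.,  68.]), 0.56)]
suction_tip [(array([292., 241., 100.,  35.]), 0.76), (array([328., 204.,  72.,  59.]), 0.7)]
```

View pics/d.png

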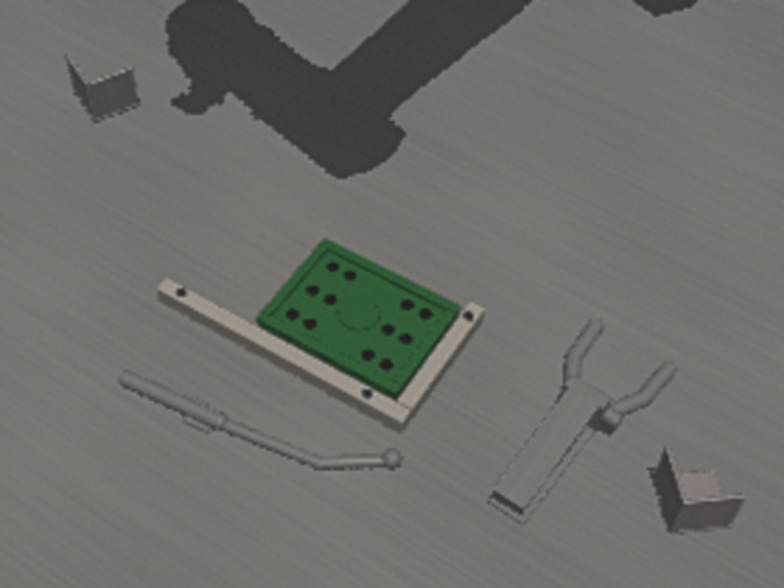

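The holder sits flush against both bars, with its corner at crop (400,395). The bystanders are unmoved and the hand is clear, so I'm handing it in.

```bash
python3 -c "
from plant import r
print(r.job_done())"
```

```text
the job is handed in; nothing more can be done
None
```

The holder is flush in the corner stop: its measured centre is about 1 mm from home on both axes and it is square to within about half a degree; the bystanders look unmoved, the hand is clear, and the job was handed in at about 15 s, with no verdict returned.

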